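# Close the jar with its double lid, then hold up the outer lid

### The arm

A 6-joint arm with a two-finger parallel gripper is mounted at the origin on a cart in front of the work surface, level with it; the furniture and walls round the work are solid. World frame = base frame: x ahead of the robot, y to its left, z up, the work surface at z = 0. Lengths are in m, angles in rad, forces in N, time in s.
With the tool pointing down it reaches from about 0.3 to 0.875 m from the base axis. Payload 6.4 kg.
Tool frame: the origin (TCP) lies at the very end of the fingers, on their centre line; the grasp point (between the pads) lies 19 mm behind it; x points along the fingers, z is the direction in which the jaws open and shut, and the axes are right-handed (so a half turn about x gives the same grasp; the last joint's range is limited). The gripper opens to 85 mm and grips with 20 to 120 N. Pads are 22 mm wide; open, the fingers measure 114 mm over their backs; the gripper's body (76 mm by 85 mm) begins 54 mm behind the grasp point. The pads swing forward as they close: fully open they stand 13 mm farther back than shut.
Start: joints at [1.056, 0.181, 1.607, -0, 1.354, -0.206], TCP at [0.175, 0.548, 0.231] pointing down, gripper open.
Joint ranges: [-2.99, 2.99], [-0.89, 2.07], [0.3, 2.58], [-1.14, 4.28], [0, 2.63], [-3.12, 3.12]. Speed limits (rad/s): [2.57, 2.57, 3.01, 3.14, 3.14, 3.14].

### API

Orientations are given as a rotation vector (axis times angle).
In Python, from cell import arm gives the robot as it stands.
- The arm moves only by the tool send_rows, never from a script. Its argument "rows" is a list that holds one entry, the list of rows, each a list of 7 numbers: the closure, from 0 (fully open) to 1 (shut), then the shift along the tool's x, y, z in cm, then the turn, a rotation vector about the tool's x, y, z in degrees. A call has 1 to 12 rows; each row shifts and turns the commanded pose from where the row before left it, along the tool's axes as they then stand; what a row does not reach is not made up. A row lasts 1/10 s, in which the tool goes at most 50 mm and 8.59 degrees, less where a joint would pass 70% of its speed; a pose out of reach is approached as far as the arm can. A call with a gripper value outside its range is refused whole. The fingers move at their own pace and stop on an object; "newtons" is the grip in N (left out, the last holds). Time passes only in rows, so rows that do not move let the fingers close. It gives the time, the measured TCP pose, the force and the opening at its end, in the units of the state.
- arm.read_state(): the state, without advancing time (a new reading comes with each control period).
- arm.capture(name): name is "scene" or "side" or "wrist"; returns (picture, depth): 384x512x3 uint8, red, green, blue; 384x512 float32, m along the optical axis (not along the pixel's ray), 0 where there is no reading.
- arm.camera_model(name): a dict with "camera_matrix" (3x3 intrinsics, pixels), "R" (3x3) and "t" (3): a world point X has camera coordinates R X + t; the wrist camera has in their place "mount" (4x4, takes a point from camera to tool coordinates, whose origin is the TCP and whose axes are the tool frame's). Camera axes: x right, y down, z forward; pixel columns grow to the right and rows downward; lengths in m; the calibration is good to about 2 mm. A picture is of the moment at which its call begins: read the wrist's pose just before it. camera_model takes no time and is no camera call.
- arm.hand_in(): hands the job in, once; it reports no verdict.
Trained networks look in the newest picture that a camera, given by its name, has taken for a name from the list of things; names that differ only in an ending like _2 or _b are one class to them, and where a whole thing is asked for, a point or a joint stands for the part that bears it (a point fixed in the world has none). Each returns a list of dicts, best first, with "confidence" (0 to 1); they miss things now and then, are a little off and sometimes report something else, mostly with a low value. They report only what shows in the picture. A call takes as long as a camera call. They do not tell look-alikes from the thing itself.
- arm.spot_in(camera, thing): "centre" ([column, row] in pixels, amid what is visible of it).
- arm.outline_of(camera, thing): "region" (384x512 bool, what is visible of it) and "centre" ([column, row] in pixels, amid what is visible of it).
The state is a dict: "time_s": time; "qpos": joint angles; "joint_velocities": joint speeds; "tau": joint torques, N m; "position": TCP position; "tcp_rot": TCP orientation; "contact_force": force on the tool from outside, world axes, zero at the start; "ft_torque": the same for the moment, N m; "grip_width": opening from 0.0 (shut) to 1.0 (fully open).
Only numpy, scipy, OpenCV 4.12 (cv2) and the standard library are available. Lean on these libraries where they do the work, as an engineer would, in place of code of your own. Each camera call takes 0.05 s, during which the arm holds its last target.

### The job

The jar's two lids stand nested on the worktop: a brass ring lid on a wooden inner lid whose knob pokes up through it. Put both on the jar together, still nested, and push down past the stiff seal until you feel the inner lid stop firmly on the rim; then take the brass lid alone by its edge and raise it straight up, level, by about 10 cm, leaving the inner lid seated. Finish there, still holding the brass lid above the jar, the jar upright where it stood and the other things left alone.

Things in the scene. Friction and masses are not known exactly. Their poses are not given: they have to be found in the camera images.
- jar: Blue stoneware jar, 0.9 kg, loose, upright, at the left or the right. Origin: centre of its underside. Body 100 mm across; shoulder ends at 71 mm in a straight neck 50 mm across, mouth 43 mm, rim at 104 mm. In the mouth a black rubber seal ring (28 mm hole), top 5 to 9 mm below the rim (hidden, varies), slides down only when pushed with about 6 N and stays where left.
- jar_rim (a point): Centre of the jar's mouth at rim height, 104 mm above the jar's underside. Seated, the inner lid's flange lies on the rim (its origin 14 mm below this point, the seal ring pushed down by the plug).
- inner_lid: Wooden inner lid, 80 g, loose, standing on its plug. Origin: centre of the underside, z up. Upward: cork plug 39 mm across, 0 to 14 mm (lowest 4 mm tapered); flange 48 mm across, 14 to 19; boss 25 mm across, 19 to 25; dark knob, a cylinder 22 mm across, 25 to 52. Lifted by the knob it carries the outer lid on its flange.
- outer_lid: Brass ring lid, 70 g, loose, 62 mm across, 14 mm high: 4 mm top with a 28 mm hole, skirt 57 mm across inside. Origin: centre of its lower edge plane, z up. Nested, it rests loose on the inner lid's flange, origin 9 mm above the inner lid's, knob 29 mm above its top; raised by its outside edge it comes off over the knob, alone. On the seated inner lid its lower edge is 99 mm above the worktop.
- small_tin: Small food tin with a pale label, 57 mm across, 72 mm high, standing between the two places; origin under its centre. Leave it alone; it may not shift by more than 2 cm.
- honey: Honey jar with a green lid, 64x68x84 mm, at the back; origin under its centre. Leave it alone; it may not shift by more than 2 cm.
- green_mug: Dark green mug, 88x125x98 mm, at the back left; origin under its centre. Leave it alone; it may not shift by more than 2 cm.
- red_spice: Glass spice jar with a red cap, 46 mm across, 105 mm high, at the back; origin under its centre. Leave it alone; it may not shift by more than 2 cm.
- salt: Wooden salt mill, 58 mm across, 115 mm high, at the back; origin under its centre. Leave it alone; it may not shift by more than 2 cm.
Mind the look-alikes: they are no part of the job. There is more than one size of the outer_lid; the job needs the smaller. Of the things that look like the inner_lid, take the one that is farthest to the robot's right at the start.

How it is judged:
On the way:
1. both lids sit nested on the jar, the inner lid pressed down on the rim (z of inner_lid in the frame of jar_rim below -0.0115 m and horizontal distance between inner_lid and jar_rim below 0.005 m and angle between inner_lid's own z axis and vertical below 0.08 rad and z of outer_lid in the frame of inner_lid below 0.014 m), for 0.2 s.
At the end, for the whole second after the job is handed in: Inner lid seated: over 11.5 mm below rim (home 14), within 5 mm of centre, tilt < 0.08. Brass lid held still in the fingers, edge over 165 mm up (sat at 99), within 60 mm of jar axis, tilt < 0.3, off the inner lid; arm off inner lid and jar. Jar tilt < 0.1, moved < 4 cm (z of inner_lid in the frame of jar_rim below -0.0115 m and horizontal distance between inner_lid and jar_rim below 0.005 m and angle between inner_lid's own z axis and vertical below 0.08 rad and height (world z) of outer_lid above 0.165 m and horizontal distance between outer_lid and jar below 0.06 m and angle between outer_lid's own z axis and vertical below 0.3 rad and linear speed of outer_lid below 0.03 m/s and contact force between the fingers and outer_lid above 1 N and contact force between each of outer_lid, the arm and inner_lid below 0.1 N and contact force between the arm and jar below 0.1 N and angle between jar's own z axis and vertical below 0.1 rad and distance of jar from where it was at the start of the episode below 0.04 m); the arm keeps its last pose, push and grip.
It fails at once if the lids are parted while the inner lid is not seated in the jar (z of outer_lid in the frame of inner_lid above 0.022 m and not (z of inner_lid in the frame of jar_rim below -0.0105 m and horizontal distance between inner_lid and jar_rim below 0.006 m)).
It fails at once if the jar is tipped or pushed away (angle between jar's own z axis and vertical above 0.25 rad or distance of jar from where it was at the start of the episode above 0.04 m).
It fails at once if another thing on the worktop is disturbed (distance of any of small_tin, honey, green_mug, red_spice, salt from where it was at the start of the episode above 0.02 m or angle between any of small_tin, honey, green_mug, red_spice, salt's own z axis and vertical above 0.4 rad).
It also fails if it takes over 58 s, if anything falls off the work surface, if the arm or the gripper's body presses on something with over 40 N, if the wrist force passes 120 N, or if a joint passes its speed limit or range.

## Working session

There is one attempt and no reset: what is moved stays moved. The work goes in short steps, Python scripts to look and compute and a tool call to move; the robot and the scene stay as the last step left them, time stands still between calls to the robot, and variables do not carry over. Pictures are saved under pics/ and viewed, and the job is handed in when it is done.

Besides the shell and the picture viewer there is one more tool, called after "Call:" as a command line: name --argument value ..., lists and objects as JSON in quotes. send_rows: Moves the arm, as the interface text tells. Its arguments: {"type":"object","properties":{"rows":{"type":"array"},"newtons":{"type":"number"}},"required":["rows"]}

```bash
ls; mkdir -p pics; python3 - <<'E'
from cell import arm
import cv2
s=arm.read_state();print(s)
for n in ["scene","side","wrist"]:
    p,d=arm.capture(n);cv2.imwrite(f"pics/{n}0.png",p[:,:,::-1])
    import numpy as np
    np.savez(f"{n}0.npz",p=p,d=d)
    print(n,arm.camera_model(n))
    for t in ["inner_lid","outer_lid","jar","small_tin"]:
        print(t,[(np.round(r["centre"]).tolist(),round(r["confidence"],2)) for r in arm.spot_in(n,t)])
E
```

```text
pics
{'time_s': 0.0, 'qpos': array([ 1.05569958e+00,  1.81556752e-01,  1.60801667e+00,  1.29442641e-06,
        1.35382032e+00, -2.06310514e-01]), 'joint_velocities': array([-0.00095129,  0.00027825, -0.00153652, -0.00099183,  0.00012646,
       -0.00082389]), 'tau': array([ 7.24280744e-05, -4.44870615e+01, -3.51334870e+01, -2.16390004e-04,
        8.99769890e-03,  2.82054572e-06]), 'position': array([0.17444852, 0.54730602, 0.23037115]), 'tcp_rot': array([-0.9796378 ,  1.34128726,  0.97840816]), 'contact_force': array([-0.30830624,  1.04969717,  0.29689727]), 'ft_torque': array([-0.04249781,  0.00360298, -0.02722219]), 'grip_width': 0.9990538334216583}
scene {'camera_matrix': array([[366.03770422,   0.        , 256.88259839],
       [  0.        , 366.03770422, 194.05870079],
       [  0.        ,   0.        ,   1.        ]]), 'R': array([[ 0.53973316, -0.84157772, -0.0208579 ],
       [-0.5097774 , -0.30701996, -0.80365773],
       [ 0.66993665,  0.44439361, -0.59472616]]), 't': array([-0.25440561,  0.36033114,  0.79785415])}
inner_lid [([165.0, 202.0], 0.68), ([233.0, 208.0], 0.6
[... 588 characters left out ...]
205.0], 0.75)]
jar [([279.0, 287.0], 0.69)]
small_tin [([249.0, 225.0], 0.72), ([232.0, 198.0], 0.59)]
wrist {'camera_matrix': array([[321.76344674,   0.        , 254.29822161],
       [  0.        , 321.76344674, 193.21536231],
       [  0.        ,   0.        ,   1.        ]]), 'mount': array([[ 4.61460327e-04, -3.06746184e-01,  9.51791241e-01,
        -1.43576257e-01],
       [ 1.47090195e-03, -9.51790104e-01, -3.06746531e-01,
         7.84305122e-02],
       [ 9.99998812e-01,  1.54154295e-03,  1.19801881e-05,
        -4.11568473e-04],
       [ 0.00000000e+00,  0.00000000e+00,  0.00000000e+00,
         1.00000000e+00]])}
inner_lid [([172.0, 367.0], 0.53)]
outer_lid []
jar []
small_tin []
```

View pics/scene0.png

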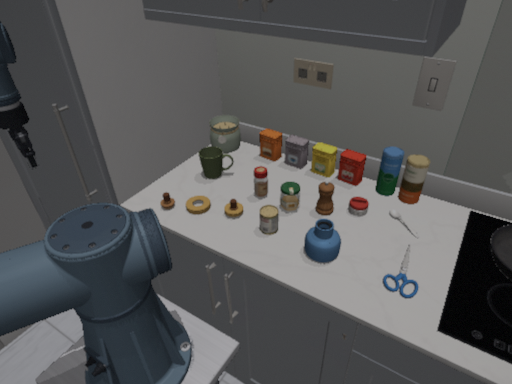

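View pics/side0.png

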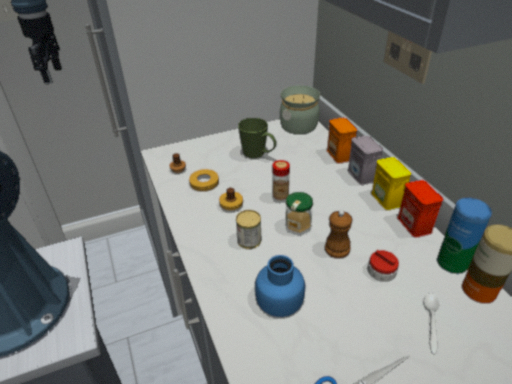

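```bash
python3 - <<'E'
import cv2
a=cv2.imread("pics/scene0.png")[150:260,120:360];b=cv2.imread("pics/side0.png")[120:260,130:310]
cv2.imwrite("pics/cropa.png",cv2.resize(a,None,fx=3.3,fy=3.3,interpolation=2))
cv2.imwrite("pics/cropb.png",cv2.resize(b,None,fx=4,fy=4,interpolation=2))
E
```

```text
(no output)
```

View pics/cropa.png

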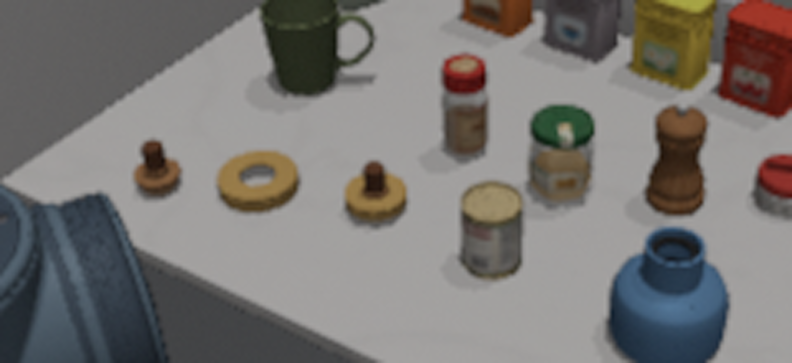

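View pics/cropb.png

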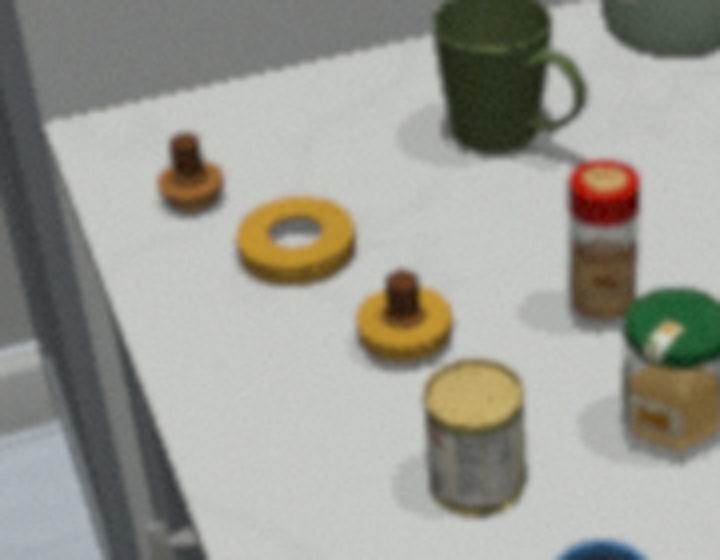

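The scene view shows these candidates:
- **Inner lids:** (167,203), lone, far left, and (233,208), nested and further to the robot's right.
- **Brass rings:** (199,205), larger and lone, and (233,210), smaller and nested.

I choose the nested pair at (233,208). The jar is at (324,240). Next I measure both.

```bash
cat > h.py <<'E'
import numpy as np, cv2
from scipy.spatial.transform import Rotation as Ro
from scipy.optimize import least_squares
def cloud(p,d,m,Tw=None):
    K=m["camera_matrix"];v,u=np.mgrid[:384,:512]
    c=np.stack([(u-K[0,2])/K[0,0]*d,(v-K[1,2])/K[1,1]*d,d],-1)
    if Tw is None: return (c-m["t"])@m["R"]
    T=Tw@m["mount"]; return c@T[:3,:3].T+T[:3,3]
def tcp(s):
    T=np.eye(4);T[:3,:3]=Ro.from_rotvec(s["tcp_rot"]).as_matrix();T[:3,3]=s["position"];return T
def circ(P,r=None):
    c0=P[:,:2].mean(0)
    if r: f=lambda x:np.hypot(P[:,0]-x[0],P[:,1]-x[1])-r; x0=c0
    else: f=lambda x:np.hypot(P[:,0]-x[0],P[:,1]-x[1])-x[2]; x0=[*c0,.03]
    return least_squares(f,x0,loss="soft_l1",f_scale=.001).x
E
python3 - <<'E'
from cell import arm
from h import *
for n,jb,lb,tb in [("scene",(300,345,215,262),(218,250,195,220),(255,282,205,235)),("side",(250,310,255,316),(215,248,185,214),(230,268,208,250))]:
    z=np.load(n+"0.npz");W=cloud(z["p"],z["d"],arm.camera_model(n));ok=z["d"]>0
    for nm,b in [("jar",jb),("lid",lb),("tin",tb)]:
        Q=W[b[2]:b[3],b[0]:b[1]][ok[b[2]:b[3],b[0]:b[1]]]
        Q=Q[(Q[:,2]>.004)]
        print(n,nm,len(Q),"z pct",np.percentile(Q[:,2],[2,50,90,99]).round(4))
        if nm=="jar":
            a=Q[(Q[:,2]>.078)&(Q[:,2]<.1)];print(" neck free",circ(a).round(4),"r25",circ(a,.025).round(4))
            a=Q[(Q[:,2]>.02)&(Q[:,2]<.05)];print(" body",circ(a,.05).round(4))
        if nm=="lid":
            a=Q[(Q[:,2]>.034)];print(" knob",len(a),a.mean(0).round(4),circ(a,.011).round(4))
            a=Q[(Q[:,2]>.019)&(Q[:,2]<.026)];print(" ring mean",a.mean(0).round(4),a.min(0).round(3),a.max(0).round(3))
            a=Q[(Q[:,2]>.010)&(Q[:,2]<.019)];print(" skirt",circ(a,.031).round(4))
        if nm=="tin":
            a=Q[(Q[:,2]>.02)&(Q[:,2]<.06)];print(" ",circ(a,.0285).round(4))
E
```

```text
scene jar 1225 z pct [0.0108 0.0625 0.0967 0.1035]
 neck free [ 0.5002 -0.1977  0.0224] r25 [ 0.5016 -0.1971]
 body [ 0.5034 -0.1963]
scene lid 249 z pct [0.0091 0.0218 0.047  0.053 ]
 knob 43 [0.51   0.1155 0.0464] [0.5149 0.1191]
 ring mean [0.5087 0.1137 0.0218] [0.483 0.088 0.019] [0.543 0.148 0.025]
 skirt [0.5148 0.1187]
scene tin 496 z pct [0.0072 0.0579 0.0698 0.072 ]
  [ 0.509  -0.0177]
side jar 2414 z pct [0.0138 0.0653 0.0976 0.1046]
 neck free [ 0.503  -0.2007  0.0219] r25 [ 0.5039 -0.1985]
 body [ 0.5049 -0.1974]
side lid 448 z pct [0.0095 0.0234 0.0523 0.0715]
 knob 112 [0.5134 0.0835 0.0529] [0.5133 0.0988]
 ring mean [0.5142 0.1102 0.0228] [0.485 0.086 0.019] [0.546 0.145 0.026]
 skirt [0.5162 0.1181]
side tin 878 z pct [0.0071 0.0597 0.0707 0.0727]
  [ 0.5105 -0.019 ]
```

```bash
python3 - <<'E'
from cell import arm
from h import *
s=arm.read_state();T=tcp(s);print(T.round(3))
print("shift cm to above lid z.22:",(T[:3,:3].T@(np.array([.515,.118,.22])-T[:3,3])*100).round(2))
for n in ["scene","side"]:
    z=np.load(n+"0.npz");W=cloud(z["p"],z["d"],arm.camera_model(n))
    for t in ["inner_lid","outer_lid","red_spice","honey","green_mug","salt"]:
        for r in arm.outline_of(n,t):
            Q=W[r["region"]&(z["d"]>0)];Q=Q[Q[:,2]>.004]
            if len(Q): print(n,t,round(r["confidence"],2),np.median(Q,0).round(3))
E
```

```text
[[ 0.    -0.953  0.304  0.175]
 [ 0.     0.304  0.953  0.548]
 [-1.    -0.     0.     0.231]
 [ 0.     0.     0.     1.   ]]
shift cm to above lid z.22: [  1.13 -45.48 -30.61]
scene inner_lid 0.67 [0.422 0.322 0.019]
scene inner_lid 0.44 [ 0.662 -0.132  0.055]
scene inner_lid 0.41 [0.51  0.114 0.031]
scene outer_lid 0.72 [0.501 0.108 0.021]
scene outer_lid 0.64 [0.47  0.231 0.017]
scene red_spice 0.62 [0.626 0.085 0.066]
scene honey 0.58 [ 0.614 -0.032  0.061]
scene honey 0.41 [ 0.492 -0.026  0.059]
scene honey 0.24 [0.647 0.303 0.068]
scene green_mug 0.84 [0.645 0.308 0.069]
scene green_mug 0.37 [0.508 0.114 0.038]
scene green_mug 0.21 [ 0.662 -0.132  0.054]
scene salt 0.68 [ 0.662 -0.132  0.055]
side inner_lid 0.77 [0.429 0.319 0.021]
side outer_lid 0.72 [0.511 0.101 0.022]
side outer_lid 0.65 [0.476 0.223 0.018]
side red_spice 0.71 [0.637 0.076 0.069]
side honey 0.55 [ 0.625 -0.042  0.065]
side honey 0.28 [0.66  0.291 0.071]
side green_mug 0.56 [0.66  0.291 0.07 ]
side green_mug 0.53 [0.51  0.102 0.022]
side salt 0.63 [ 0.67  -0.141  0.06 ]
```

Call:
send_rows --rows '[[[0,0,0,0,-5.9,0,0],[0,0,0,0,-5.9,0,0],[0,0,0,0,-5.9,0,0],[0,0,-1.5,-2,0,0,0],[0,0,-3,-4,0,0,0],[0,0,-3,-4,0,0,0],[0,0,-3,-4,0,0,0],[0,0,-3,-4,0,0,0],[0,0,-3,-4,0,0,0],[0,0,-3,-4,0,0,0],[0,0,-3,-4,0,0,0],[0,0,-3,-4,0,0,0]]]'

```text
time_s: 2.55
position: [0.4308, 0.2061, 0.2317]
tcp_rot: [-1.21, 1.208, 1.209]
contact_force: [0.2, 0.1, -0.1]
grip_width: 0.999
```

Call:
send_rows --rows '[[[0,0,-3,-4,0,0,0],[0,0,-3,-3,0,0,0],[0,0,-2,-2,0,0,0],[0,0,0,0,0,0,0],[0,0,0,0,0,0,0]]]'

```text
time_s: 3.05
position: [0.5097, 0.1175, 0.231]
tcp_rot: [-1.207, 1.21, 1.209]
contact_force: [0.4, 0.3, -1.0]
grip_width: 1.0
```

```bash
python3 - <<'E'
from cell import arm
from h import *
s=arm.read_state();T=tcp(s);print(T.round(4),s["time_s"],s["contact_force"])
p,d=arm.capture("wrist");cv2.imwrite("pics/w1.png",p[:,:,::-1]);np.savez("w1.npz",p=p,d=d,T=T)
W=cloud(p,d,arm.camera_model("wrist"),T)
m=(d>0)&(np.hypot(W[...,0]-.515,W[...,1]-.118)<.045)
Q=W[m]
print(np.percentile(Q[:,2],[1,20,50,99]).round(4))
for lo,hi,r in [(.03,.049,.011),(.011,.019,.031)]:
    a=Q[(Q[:,2]>lo)&(Q[:,2]<hi)];print(len(a),circ(a,r).round(4))
a=Q[(Q[:,2]>.05)&(Q[:,2]<.056)];print("top",len(a),a.mean(0).round(4),(a.min(0)/2+a.max(0)/2).round(4))
a=Q[(Q[:,2]>.020)&(Q[:,2]<.027)];print("ringtop",len(a),(a.min(0)/2+a.max(0)/2).round(4),np.ptp(a,axis=0).round(4))
E
```

```text
[[-9.000e-04 -1.000e+00  1.400e-03  5.097e-01]
 [ 3.000e-04  1.400e-03  1.000e+00  1.175e-01]
 [-1.000e+00  9.000e-04  3.000e-04  2.310e-01]
 [ 0.000e+00  0.000e+00  0.000e+00  1.000e+00]] 3.05 [ 0.37219067  0.29705473 -1.04883413]
[1.000e-04 2.460e-02 3.071e-01 3.197e-01]
74 [0.5164 0.1173]
51 [0.5164 0.1171]
top 319 [0.5154 0.1173 0.0527] [0.5158 0.1173 0.0523]
ringtop 1863 [0.5159 0.1168 0.0235] [0.0611 0.0606 0.0068]
```

View pics/w1.png

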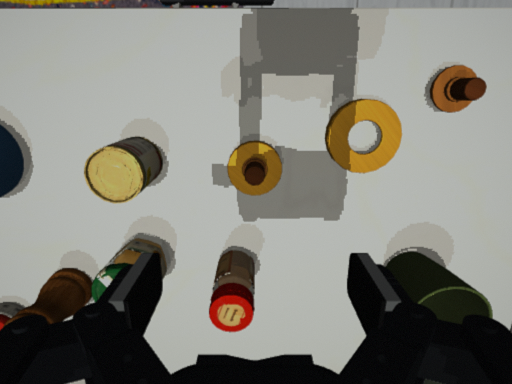

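The pair is confirmed: the ring is about 61 mm across, so it is the smaller one. The knob top is at z=52 mm and the centre at (0.516,0.117). Descending onto the knob.

Call:
send_rows --rows '[[[0,2,-0.3,0,0,0,0],[0,3.5,-0.3,0,0,0,0],[0,3.5,0,0,0,0,0],[0,3.5,0,0,0,0,0],[0,3,0,0,0,0,0],[0,2.4,0,0,0,0,0],[0,1.5,0,0,0,0,0],[0,0.8,0,0,0,0,0],[0,0,0,0,0,0,0]]]'

```text
time_s: 4.0
position: [0.5145, 0.1188, 0.0286]
tcp_rot: [-1.209, 1.21, 1.212]
contact_force: [0.0, 0.6, 0.0]
grip_width: 1.0
```

Call:
send_rows --rows '[[[0,0,-0.15,-0.15,0,0,0],[0.3,0,0,0,0,0,0],[0.5,0,0,0,0,0,0],[0.6,0,0,0,0,0,0],[0.7,0,0,0,0,0,0],[0.8,0,0,0,0,0,0],[0.9,0,0,0,0,0,0],[1,0,0,0,0,0,0],[1,0,0,0,0,0,0],[1,0,0,0,0,0,0]]]' --newtons 60

```text
time_s: 5.0
position: [0.5176, 0.1163, 0.0297]
tcp_rot: [-1.21, 1.209, 1.209]
contact_force: [-1.7, 0.2, 4.8]
grip_width: 0.233
```

```bash
python3 - <<'E'
from cell import arm
from h import *
s=arm.read_state();T=tcp(s);print(T.round(4),s["time_s"],s["grip_width"],s["contact_force"])
p,d=arm.capture("wrist");cv2.imwrite("pics/w2.png",p[:,:,::-1])
p,d=arm.capture("side");cv2.imwrite("pics/s2.png",cv2.resize(p[120:260,130:310,::-1],None,fx=4,fy=4))
E
```

```text
[[ 6.000e-04 -1.000e+00 -2.000e-04  5.176e-01]
 [-1.000e-04 -2.000e-04  1.000e+00  1.163e-01]
 [-1.000e+00 -6.000e-04 -1.000e-04  2.970e-02]
 [ 0.000e+00  0.000e+00  0.000e+00  1.000e+00]] 5.0 0.23300197838303163 [-1.72872504  0.15873335  4.7780109 ]
```

View pics/w2.png

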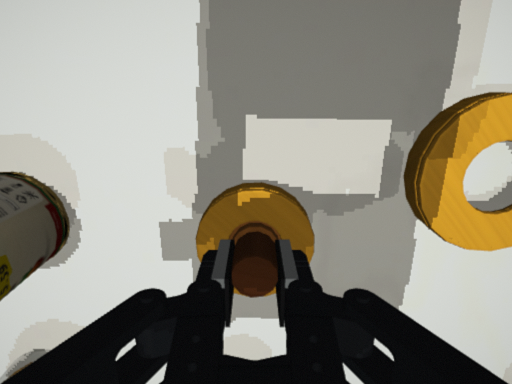

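View pics/s2.png

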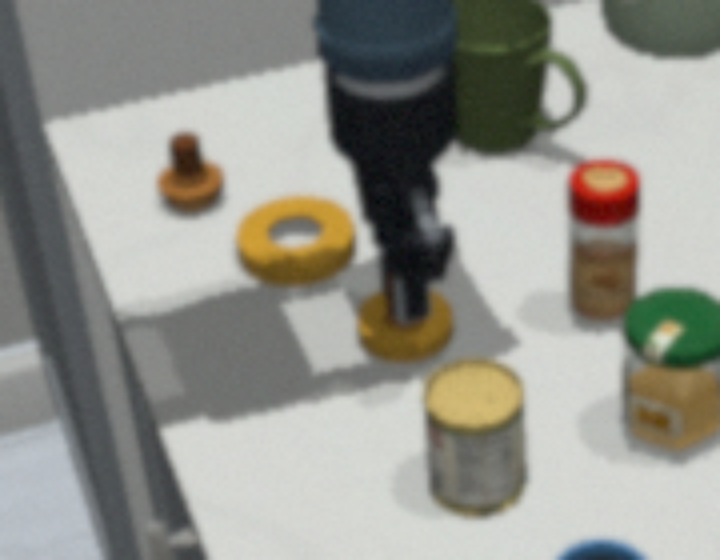

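Grip is on the knob, opening about 20 mm, with the ring under the finger tips. Lifting gently.

Call:
send_rows --rows '[[[1,-0.5,0,0,0,0,0],[1,-1,0,0,0,0,0],[1,-2,0,0,0,0,0],[1,-2.5,0,0,0,0,0],[1,-2.5,0,0,0,0,0],[1,-2.5,0,0,0,0,0],[1,-2.5,0,0,0,0,0],[1,-1.5,0,0,0,0,0],[1,-0.8,0,0,0,0,0],[1,0,0,0,0,0,0],[1,0,0,0,0,0,0]]]'

```text
time_s: 6.2
position: [0.5167, 0.1164, 0.1865]
tcp_rot: [-1.209, 1.21, 1.21]
contact_force: [-0.7, -0.4, -1.7]
grip_width: 0.228
```

```bash
python3 - <<'E'
from cell import arm
from h import *
s=arm.read_state();T=tcp(s);print(T[:3,3].round(4),s["time_s"],s["grip_width"],s["contact_force"])
p,d=arm.capture("wrist");cv2.imwrite("pics/w3.png",p[:,:,::-1])
p,d=arm.capture("side");cv2.imwrite("pics/s3.png",cv2.resize(p[60:260,130:310,::-1],None,fx=3,fy=3))
E
```

```text
[0.5167 0.1164 0.1865] 6.2 0.22781676061027287 [-0.73043524 -0.36252342 -1.74575802]
```

View pics/w3.png

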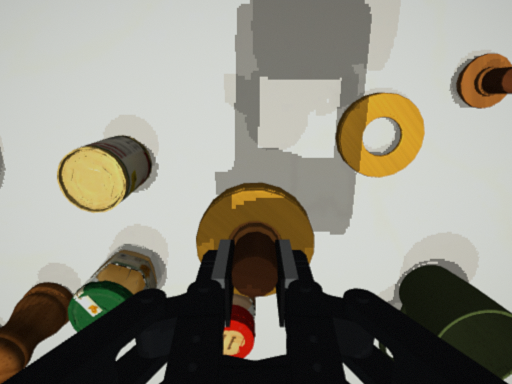

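View pics/s3.png

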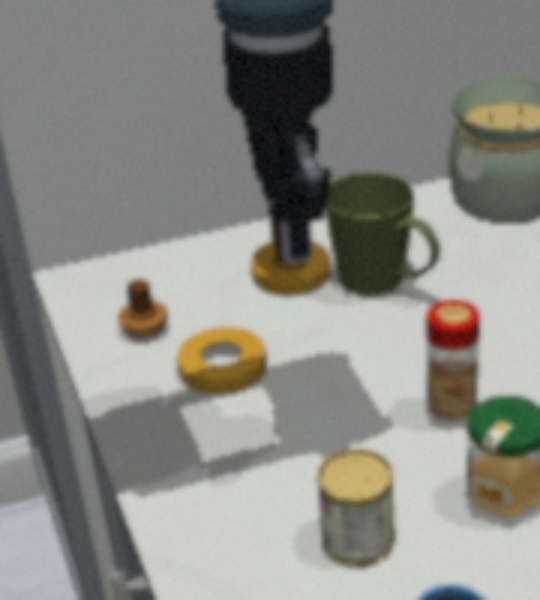

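Both lids are lifted nested and level. Carrying towards the jar, stopping short for a look.

Call:
send_rows --rows '[[[1,0,0.1,-0.7,0,0,0],[1,0,0.1,-1.5,0,0,0],[1,0,0.1,-2.5,0,0,0],[1,0,0.1,-3,0,0,0],[1,0,0.1,-3,0,0,0],[1,0,0.1,-3,0,0,0],[1,0,0.1,-3,0,0,0],[1,0,0.2,-2.5,0,0,0],[1,0,0.2,-1.5,0,0,0],[1,0,0.1,-0.7,0,0,0],[1,0,0,-0.3,0,0,0],[1,0,0,0,0,0,0]]]'

```text
time_s: 7.5
position: [0.5053, -0.1004, 0.1872]
tcp_rot: [-1.209, 1.209, 1.21]
contact_force: [-0.7, 0.2, -1.3]
grip_width: 0.233
```

```bash
cat > jar.py <<'E'
from cell import arm
from h import *
import sys
s=arm.read_state();T=tcp(s);print(T.round(4),s["time_s"],s["grip_width"],s["contact_force"])
p,d=arm.capture("wrist");n=sys.argv[1];cv2.imwrite(f"pics/{n}.png",p[:,:,::-1]);np.savez(n+".npz",p=p,d=d,T=T)
W=cloud(p,d,arm.camera_model("wrist"),T)
c=np.array([.504,-.197])
for nn,V,D in [("wrist",W,d)]:
    r=np.hypot(V[...,0]-c[0],V[...,1]-c[1])
    blue=(p[...,2].astype(int)>p[...,0]+25)
    Q=V[(D>0)&(r<.06)&blue]
    a=Q[(Q[:,2]>.1015)&(Q[:,2]<.108)];print("rim",len(a),circ(a).round(4),a[:,2].mean().round(4), "r23.2",circ(a,.0232).round(4), (a.min(0)/2+a.max(0)/2).round(4),np.ptp(a,axis=0).round(4))
    a=Q[(Q[:,2]>.076)&(Q[:,2]<.100)];a=a[np.hypot(a[:,0]-c[0],a[:,1]-c[1])>.0235];print("neck",len(a),circ(a,.025).round(4))
    a=Q[(Q[:,2]>.01)&(Q[:,2]<.045)];print("body",len(a),circ(a,.05).round(4))
E
python3 jar.py w4
```

```text
[[-1.000e-04 -1.000e+00 -2.000e-04  5.053e-01]
 [ 3.000e-04 -2.000e-04  1.000e+00 -1.004e-01]
 [-1.000e+00  1.000e-04  3.000e-04  1.872e-01]
 [ 0.000e+00  0.000e+00  0.000e+00  1.000e+00]] 7.5 0.2330041613985972 [-0.66921049  0.2290199  -1.27920246]
rim 1080 [ 0.5036 -0.1974  0.023 ] 0.1045 r23.2 [ 0.5036 -0.1974] [ 0.5043 -0.198   0.1043] [0.0497 0.0498 0.0055]
neck 581 [ 0.5044 -0.1982]
body 460 [ 0.5045 -0.1983]
```

View pics/w4.png

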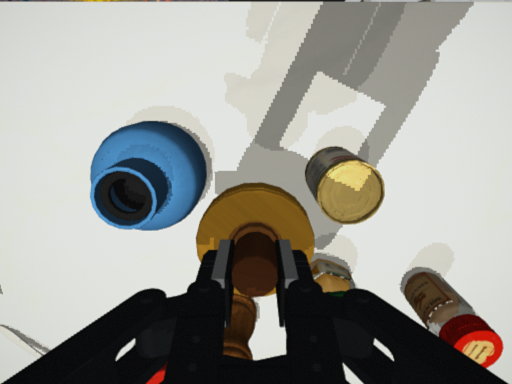

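```bash
python3 - <<'E'
from cell import arm
from h import *
z=np.load("w4.npz");p,d=z["p"].astype(int),z["d"]
W=cloud(p,d,arm.camera_model("wrist"),np.eye(4))  # tool frame
Q=W[195:300,195:320];c=p[195:300,195:320];ok=(d[195:300,195:320]>0)
brown=ok&(c[...,0]>c[...,2]+15)&(c[...,0]<140)&(np.abs(Q[...,2])<.02)
a=Q[brown];print(len(a),np.percentile(a[:,0],[1,10,50,90,99]).round(4))
x0=np.percentile(a[:,0],3)
t=a[np.abs(a[:,0]-(-.0235))<.0025];print("knob top",len(t),t.min(0).round(4),t.max(0).round(4))
t=a[(a[:,0]>-.019)&(a[:,0]<-.002)];print("knob side",len(t),least_squares(lambda q:np.hypot(t[:,1]-q[0],t[:,2]-q[1])-.011,[0,0],loss="soft_l1",f_scale=.001).x.round(4))
y=ok&(c[...,0]>c[...,2]+40)&(c[...,0]>=100)&(np.hypot(Q[...,1],Q[...,2])<.045);a=Q[y&(Q[...,0]<.02)];
t=a[a[:,0]<np.percentile(a[:,0],50)+.0015];print("ring",len(a),np.percentile(a[:,0],[1,50,99]).round(4),t.min(0).round(4),t.max(0).round(4))
E
```

```text
6077 [-0.0244 -0.0235  0.0046  0.0064  0.0154]
knob top 1620 [-0.0254 -0.0088 -0.0102] [-0.021   0.0126  0.0095]
knob side 708 [ 0.0012 -0.0003]
ring 4307 [0.0039 0.0055 0.0074] [-0.0238 -0.0287 -0.0305] [0.007  0.0302 0.03  ]
```

Call:
send_rows --rows '[[[1,0,0,-0.7,0,0,0],[1,0,0,-1.5,0,0,0],[1,0,0,-2,0,0,0],[1,0,0,-2,0,0,0],[1,0,0,-1.8,0,0,0],[1,0,0,-1.1,0,0,0],[1,0,0,-0.5,0,0,0],[1,1,0,-0.15,0,0,0],[1,1.5,0,0,0,0,0],[1,1,0,0,0,0,0],[1,0.7,0,0,0,0,0],[1,0,0,0,0,0,0]]]'

```text
time_s: 8.75
position: [0.5046, -0.1972, 0.1439]
tcp_rot: [-1.208, 1.209, 1.212]
contact_force: [0.1, -0.5, -1.4]
grip_width: 0.231
```

```bash
python3 jar.py w5; python3 - <<'E'
from cell import arm
from h import *
p,d=arm.capture("side");cv2.imwrite("pics/s5.png",cv2.resize(p[180:330,200:360,::-1],None,fx=4,fy=4))
p,d=arm.capture("scene");cv2.imwrite("pics/c5.png",cv2.resize(p[160:280,260:400,::-1],None,fx=5,fy=5))
for i in range(3):
    s=arm.read_state();print(s["position"],s["contact_force"])
E
```

```text
[[-2.100e-03 -1.000e+00 -7.000e-04  5.046e-01]
 [ 1.500e-03 -7.000e-04  1.000e+00 -1.972e-01]
 [-1.000e+00  2.100e-03  1.500e-03  1.439e-01]
 [ 0.000e+00  0.000e+00  0.000e+00  1.000e+00]] 8.75 0.23147702441980797 [ 0.10355935 -0.53064639 -1.38174053]
[ 0.50569222 -0.19814435  0.14574476] [ 0.0544965   0.46074177 -0.73354143]
[ 0.50569222 -0.19814435  0.14574476] [ 0.0544965   0.46074177 -0.73354143]
[ 0.50569222 -0.19814435  0.14574476] [ 0.0544965   0.46074177 -0.73354143]h.py:12: RuntimeWarning: Mean of empty slice.
  c0=P[:,:2].mean(0)
  ret = um.true_divide(
Traceback (most recent call last):
  File "jar.py", line 12, in <module>
    a=Q[(Q[:,2]>.1015)&(Q[:,2]<.108)];print("rim",len(a),circ(a).round(4),a[:,2].mean().round(4), "r23.2",circ(a,.0232).round(4), (a.min(0)/2+a.max(0)/2).round(4),np.ptp(a,axis=0).round(4))
                                                         ~~~~^^^
  File "h.py", line 15, in circ
    return least_squares(f,x0,loss="soft_l1",f_scale=.001).x
           ~~~~~~~~~~~~~^^^^^^^^^^^^^^^^^^^^^^^^^^^^^^^^^^
ValueError: Initial guess is outside of provided bounds
```

View pics/s5.png

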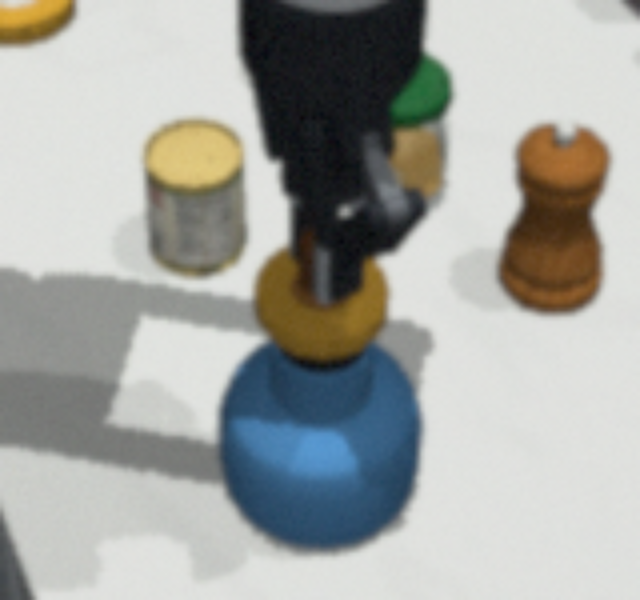

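View pics/c5.png

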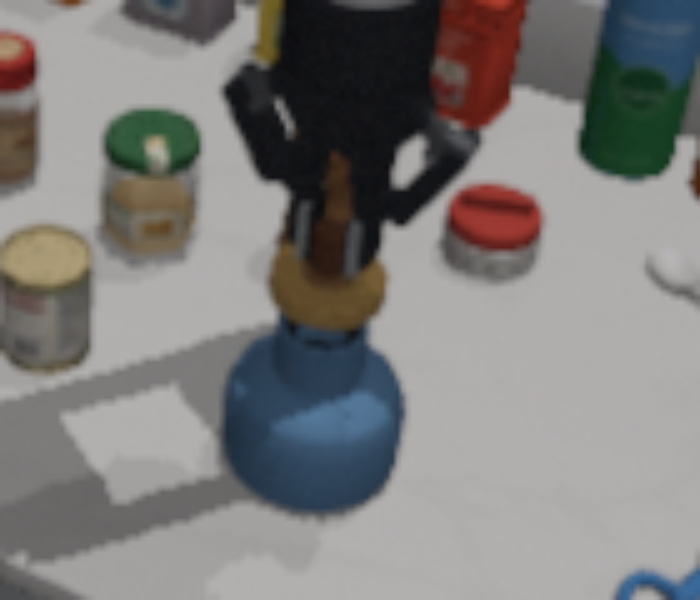

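View pics/w5.png

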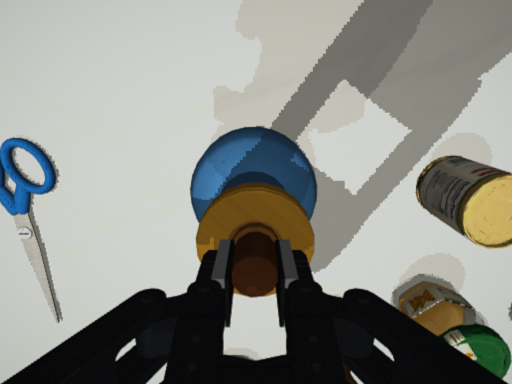

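The views show the lids over the jar neck. One relative check from this same wrist picture before inserting.

```bash
python3 - <<'E'
from cell import arm
from h import *
z=np.load("w5.npz");p,d,T=z["p"].astype(int),z["d"],z["T"]
W=cloud(p,d,arm.camera_model("wrist"),T)
blue=(p[...,2]>p[...,0]+25)&(d>0)&(np.hypot(W[...,0]-.504,W[...,1]+.197)<.065)
a=W[blue];print(len(a))
def arcfit(lo,hi,r):
    q=a[(a[:,2]>lo)&(a[:,2]<hi)]; return len(q),circ(q,r).round(4)
print(arcfit(.015,.04,.05),arcfit(.04,.052,.05), "y extent",a[:,1].min(),a[:,1].max())
t=W[195:300,195:320].reshape(-1,3);c=p[195:300,195:320].reshape(-1,3)
b=(c[:,0]>c[:,2]+15)&(c[:,0]<140)&(np.abs(t[:,2]-(T[2,3]+.0235))<.0025)
k=t[b];print("knob top mid",((k.min(0)+k.max(0))/2).round(4),np.ptp(k,axis=0).round(4))
E
```

```text
6594
(128, array([ 0.5044, -0.1982])) (406, array([ 0.505 , -0.1981])) y extent -0.24646888240985262 -0.1514869171618257
knob top mid [ 0.5025 -0.1976  0.1672] [0.0211 0.0196 0.0047]
```

Call:
send_rows --rows '[[[1,0,-0.12,-0.04,0,0,0],[1,0.5,0,0,0,0,0],[1,0.4,0,0,0,0,0],[1,0.3,0,0,0,0,0],[1,0.2,0,0,0,0,0],[1,0,0,0,0,0,0]]]'

```text
time_s: 9.5
position: [0.5063, -0.1984, 0.1308]
tcp_rot: [-1.209, 1.209, 1.21]
contact_force: [0.1, -0.6, -2.0]
grip_width: 0.233
```

Call:
send_rows --rows '[[[1,0.2,0,0,0,0,0],[1,0.1,0,0,0,0,0],[1,0,0,0,0,0,0]]]'

```text
time_s: 9.8
position: [0.5065, -0.1985, 0.1282]
tcp_rot: [-1.209, 1.209, 1.209]
contact_force: [0.3, 0.1, -1.4]
grip_width: 0.228
```

Call:
send_rows --rows '[[[1,0.15,0,0,0,0,0],[1,0.15,0,0,0,0,0],[1,0,0,0,0,0,0]]]'

```text
time_s: 10.1
position: [0.5068, -0.1986, 0.1257]
tcp_rot: [-1.21, 1.209, 1.209]
contact_force: [-1.1, 0.9, 2.3]
grip_width: 0.23
```

Call:
send_rows --rows '[[[1,0.15,0,0,0,0,0],[1,0.15,0,0,0,0,0],[1,0,0,0,0,0,0]]]'

```text
time_s: 10.4
position: [0.5067, -0.1986, 0.1223]
tcp_rot: [-1.21, 1.209, 1.209]
contact_force: [0.6, 0.9, 4.1]
grip_width: 0.231
```

Call:
send_rows --rows '[[[1,0.1,0,0,0,0,0],[1,0.1,0,0,0,0,0],[1,0,0,0,0,0,0]]]'

```text
time_s: 10.7
position: [0.5067, -0.1986, 0.1202]
tcp_rot: [-1.21, 1.209, 1.209]
contact_force: [-0.1, 0.8, 2.4]
grip_width: 0.229
```

Seal is sliding (about 5 N above the free reading). Continuing to the firm stop.

Call:
send_rows --rows '[[[1,0.1,0,0,0,0,0],[1,0.1,0,0,0,0,0],[1,0,0,0,0,0,0]]]'

```text
time_s: 11.0
position: [0.507, -0.1987, 0.1196]
tcp_rot: [-1.21, 1.209, 1.209]
contact_force: [-2.7, 2.9, 13.3]
grip_width: 0.232
```

Call:
send_rows --rows '[[[1,0.1,0,0,0,0,0],[1,0,0,0,0,0,0]]]'

```text
time_s: 11.2
position: [0.5074, -0.199, 0.1196]
tcp_rot: [-1.211, 1.209, 1.208]
contact_force: [-4.6, 4.4, 18.7]
grip_width: 0.229
```

Call:
send_rows --rows '[[[1,0.1,0,0,0,0,0],[1,0,0,0,0,0,0],[1,0,0,0,0,0,0]]]'

```text
time_s: 11.5
position: [0.5077, -0.1993, 0.1196]
tcp_rot: [-1.212, 1.209, 1.207]
contact_force: [-5.6, 5.5, 24.7]
grip_width: 0.231
```

```bash
python3 - <<'E'
from cell import arm
from h import *
s=arm.read_state();T=tcp(s);print(T.round(4),s["contact_force"])
p,d=arm.capture("wrist");cv2.imwrite("pics/w6.png",p[:,:,::-1])
for n in ["side","scene"]:
    q,e=arm.capture(n);b=(180,330,200,360) if n=="side" else (160,280,260,400)
    cv2.imwrite(f"pics/{n}6.png",cv2.resize(q[b[0]:b[1],b[2]:b[3],::-1],None,fx=4,fy=4))
W=cloud(p,d,arm.camera_model("wrist"),T);c=p.astype(int)
y=(d>0)&(c[...,0]>c[...,2]+40)&(c[...,0]>=100)&(np.hypot(W[...,0]-.505,W[...,1]+.198)<.04)
print("ring z",np.percentile(W[y][:,2],[5,50,95]).round(4))
t=W[195:300,195:320].reshape(-1,3);c=c[195:300,195:320].reshape(-1,3)
b=(c[:,0]>c[:,2]+15)&(c[:,0]<140);print("knob top z",np.percentile(t[b][:,2],[80,90,97]).round(4))
E
```

```text
[[ 2.500e-03 -1.000e+00 -6.000e-04  5.077e-01]
 [-2.100e-03 -6.000e-04  1.000e+00 -1.993e-01]
 [-1.000e+00 -2.500e-03 -2.100e-03  1.196e-01]
 [ 0.000e+00  0.000e+00  0.000e+00  1.000e+00]] [-5.62992262  5.48849486 24.73635422]
ring z [0.1133 0.1143 0.1153]
knob top z [0.1418 0.1431 0.1437]
```

View pics/side6.png

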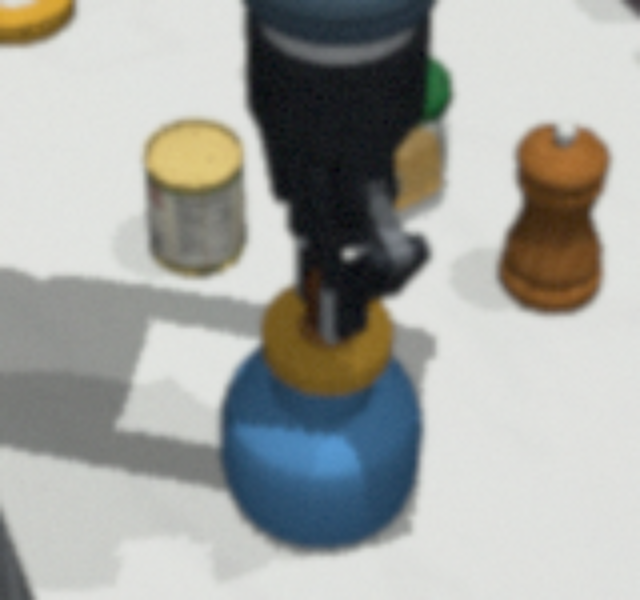

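View pics/scene6.png

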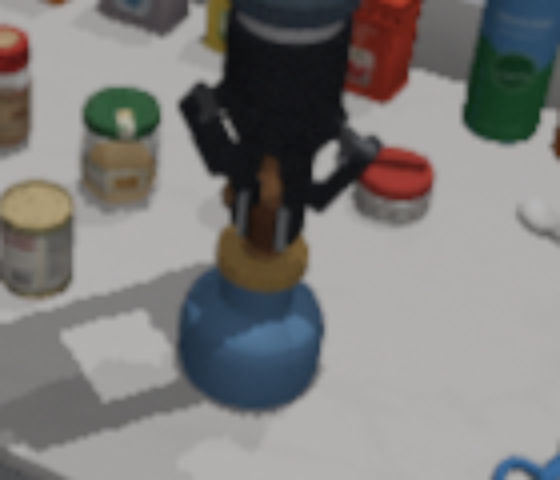

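Firm stop: the force rises to 25 N with no motion. The ring top is at 0.1135 m (expected 0.113) and the knob top at 0.143 m (expected 0.142). Relieve the push, then release.

Call:
send_rows --rows '[[[1,-0.15,0,0,0,0,0],[1,-0.12,0,0,0,0,0],[1,0,0,0,0,0,0]]]'

```text
time_s: 11.95
position: [0.5068, -0.1987, 0.1196]
tcp_rot: [-1.21, 1.209, 1.209]
contact_force: [-1.7, 2.4, 8.7]
grip_width: 0.229
```

Call:
send_rows --rows '[[[1,-0.1,0,0,0,0,0],[0.85,0,0,0,0,0,0],[0.7,0,0,0,0,0,0],[0.5,0,0,0,0,0,0],[0.3,0,0,0,0,0,0],[0.1,0,0,0,0,0,0],[0,0,0,0,0,0,0],[0,0,0,0,0,0,0],[0,0,0,0,0,0,0]]]'

```text
time_s: 12.85
position: [0.5065, -0.1985, 0.12]
tcp_rot: [-1.209, 1.209, 1.209]
contact_force: [-0.4, 0.0, 0.8]
grip_width: 0.994
```

```bash
python3 - <<'E'
from cell import arm
from h import *
s=arm.read_state();T=tcp(s);print(T.round(4),s["grip_width"],s["contact_force"])
p,d=arm.capture("wrist");cv2.imwrite("pics/w7.png",p[:,:,::-1])
W=cloud(p,d,arm.camera_model("wrist"),T);c=p.astype(int);Wt=cloud(p,d,arm.camera_model("wrist"),np.eye(4))
y=(d>0)&(c[...,0]>c[...,2]+40)&(c[...,0]>=100)&(np.hypot(W[...,0]-.505,W[...,1]+.198)<.045)&(np.abs(W[...,2]-.113)<.006)
print("ring z",np.percentile(W[y][:,2],[5,50,95]).round(4))
a=Wt[y];print("ring tool frame",((a.min(0)+a.max(0))/2).round(4),np.ptp(a,axis=0).round(4))
A=np.c_[W[y][:,:2],np.ones(y.sum())];print("plane",np.linalg.lstsq(A,W[y][:,2],rcond=None)[0].round(3))
E
```

```text
[[ 0.000e+00 -1.000e+00 -2.000e-04  5.065e-01]
 [-0.000e+00 -2.000e-04  1.000e+00 -1.985e-01]
 [-1.000e+00 -0.000e+00 -0.000e+00  1.200e-01]
 [ 0.000e+00  0.000e+00  0.000e+00  1.000e+00]] 0.9944666506294255 [-0.40666601  0.03291524  0.76917671]
ring z [0.113  0.114  0.1149]
ring tool frame [ 0.0077  0.0019 -0.0003] [0.0076 0.0605 0.061 ]
plane [-0.    -0.     0.114]
```

View pics/w7.png

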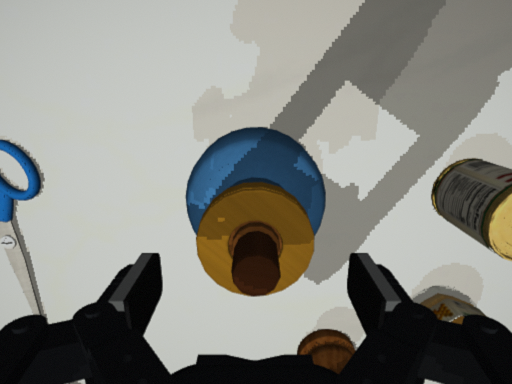

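Inner lid seated, ring level (plane slope 0.000). Lowering the open fingers around the ring's edge.

Call:
send_rows --rows '[[[0,0.5,0.17,-0.03,0,0,0],[0,0.8,0,0,0,0,0],[0,0.8,0,0,0,0,0],[0,0.8,0,0,0,0,0],[0,0.6,0,0,0,0,0],[0,0.4,0,0,0,0,0],[0,0,0,0,0,0,0]]]'

```text
time_s: 13.6
position: [0.5044, -0.1986, 0.0801]
tcp_rot: [-1.208, 1.209, 1.211]
contact_force: [-0.3, 0.1, 0.6]
grip_width: 1.001
```

```bash
python3 - <<'E'
from cell import arm
from h import *
s=arm.read_state();print(s["position"],s["contact_force"])
p,d=arm.capture("wrist");cv2.imwrite("pics/w8.png",p[:,:,::-1])
q,e=arm.capture("scene");cv2.imwrite("pics/c8.png",cv2.resize(q[160:280,260:400,::-1],None,fx=5,fy=5))
E
```

```text
[ 0.50440999 -0.1985599   0.0801318 ] [-0.30868351  0.05740981  0.64280851]
```

View pics/w8.png

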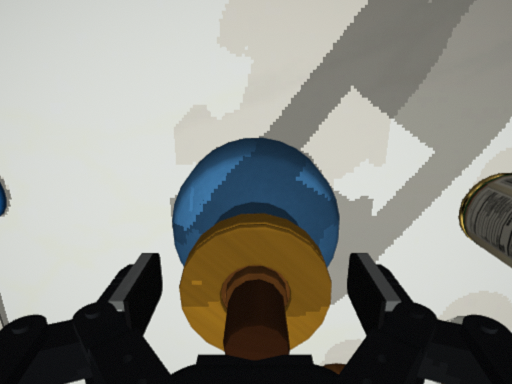

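View pics/c8.png

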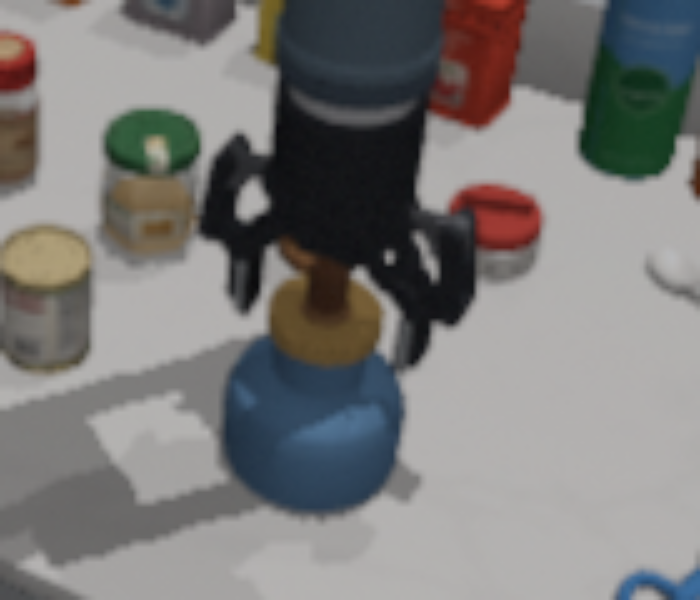

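The ring sits between the open fingers, centred at (255,285) in the wrist view. Closing slowly.

Call:
send_rows --rows '[[[0.1,0,0,0,0,0,0],[0.18,0,0,0,0,0,0],[0.24,0,0,0,0,0,0],[0.3,0,0,0,0,0,0],[0.4,0,0,0,0,0,0],[0.6,0,0,0,0,0,0],[1,0,0,0,0,0,0],[1,0,0,0,0,0,0],[1,0,0,0,0,0,0]]]' --newtons 40

```text
time_s: 14.6
position: [0.505, -0.199, 0.0817]
tcp_rot: [-1.21, 1.209, 1.209]
contact_force: [-1.5, 0.2, 5.6]
grip_width: 0.716
```

```bash
python3 - <<'E'
from cell import arm
from h import *
s=arm.read_state();print(s["position"],s["contact_force"],s["grip_width"]*85)
q,e=arm.capture("scene");cv2.imwrite("pics/c9.png",cv2.resize(q[160:280,260:400,::-1],None,fx=5,fy=5))
E
```

```text
[ 0.5050339  -0.19895809  0.08166973] [-1.5477218   0.1671125   5.62457591] 60.88601356898482
```

View pics/c9.png

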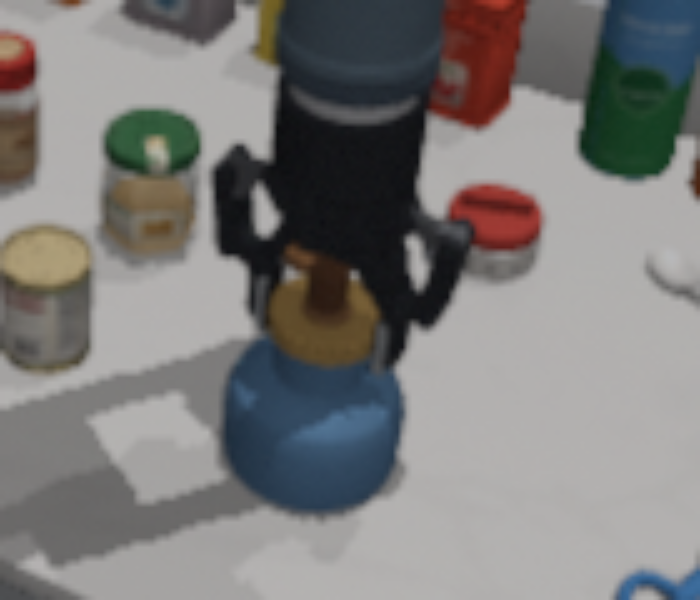

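Ring gripped (61 mm opening). Raising straight up, slowly first.

Call:
send_rows --rows '[[[1,-0.2,0,0,0,0,0],[1,-0.3,0,0,0,0,0],[1,-0.4,0,0,0,0,0],[1,-0.4,0,0,0,0,0],[1,0,0,0,0,0,0]]]'

```text
time_s: 15.15
position: [0.5053, -0.1991, 0.0947]
tcp_rot: [-1.21, 1.209, 1.208]
contact_force: [-0.1, 0.5, -0.4]
grip_width: 0.718
```

```bash
python3 - <<'E'
from cell import arm
from h import *
s=arm.read_state();print(s["position"],s["contact_force"],s["grip_width"]*85)
p,d=arm.capture("wrist");cv2.imwrite("pics/w10.png",p[:,:,::-1])
q,e=arm.capture("scene");cv2.imwrite("pics/c10.png",cv2.resize(q[160:280,260:400,::-1],None,fx=5,fy=5))
E
```

```text
[ 0.50529932 -0.19914272  0.09474966] [-0.1292645   0.54012723 -0.41781077] 61.06220094619409
```

View pics/c10.png

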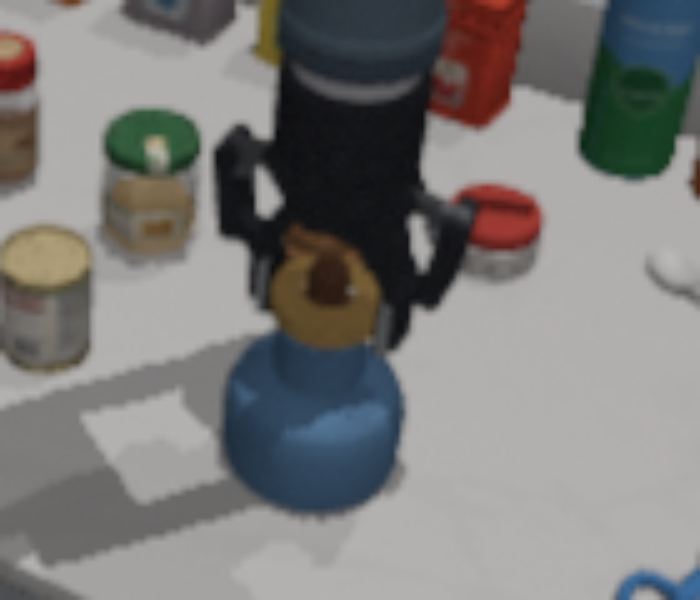

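View pics/w10.png

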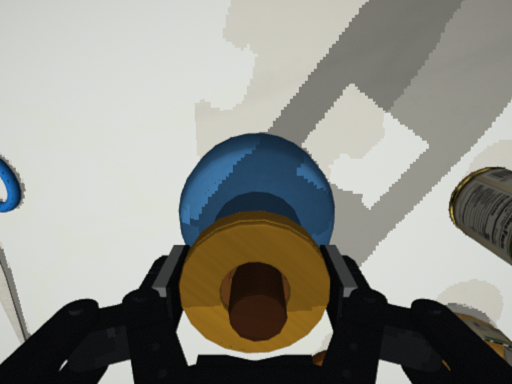

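The ring is rising while the knob stays down, with free clearance. Going on to 10 cm.

Call:
send_rows --rows '[[[1,-0.6,0,0,0,0,0],[1,-0.9,0,0,0,0,0],[1,-1,0,0,0,0,0],[1,-1.2,0,0,0,0,0],[1,-1.2,0,0,0,0,0],[1,-1.2,0,0,0,0,0],[1,-1,0,0,0,0,0],[1,-0.8,0,0,0,0,0],[1,-0.5,0,0,0,0,0],[1,-0.3,0,0,0,0,0],[1,0,0,0,0,0,0],[1,0,0,0,0,0,0]]]'

```text
time_s: 16.45
position: [0.5046, -0.1987, 0.1805]
tcp_rot: [-1.209, 1.209, 1.21]
contact_force: [0.5, -0.8, -0.2]
grip_width: 0.715
```

```bash
python3 - <<'E'
from cell import arm
from h import *
s=arm.read_state();T=tcp(s);print(s["position"],s["contact_force"],s["grip_width"]*85,s["time_s"])
p,d=arm.capture("wrist");cv2.imwrite("pics/w11.png",p[:,:,::-1])
W=cloud(p,d,arm.camera_model("wrist"),T);c=p.astype(int)
y=(d>0)&(c[...,0]>c[...,2]+40)&(c[...,0]>=90)&(np.abs(W[...,2]-.21)<.02)&(np.hypot(W[...,0]-.505,W[...,1]+.198)<.045)
a=W[y];print("ring",np.percentile(a[:,2],[5,50,95]).round(4),((a.min(0)+a.max(0))/2).round(4),"slope",np.linalg.lstsq(np.c_[a[:,:2],np.ones(len(a))],a[:,2],rcond=None)[0].round(3))
for n,b in [("side",(160,330,200,360)),("scene",(120,280,260,400))]:
    q,e=arm.capture(n);cv2.imwrite(f"pics/{n}11.png",cv2.resize(q[b[0]:b[1],b[2]:b[3],::-1],None,fx=3.5,fy=3.5))
    V=cloud(q,e,arm.camera_model(n));q=q.astype(int)
    m=(e>0)&(np.hypot(V[...,0]-.504,V[...,1]+.198)<.03)&(V[...,2]>.06)&(V[...,2]<.16)
    br=m&(q[...,0]>q[...,2]+15);bl=m&(q[...,2]>q[...,0]+25)
    print(n,"brown z",np.percentile(V[br][:,2],[2,50,90,98]).round(4) if br.sum()else 0,"knob",circ(V[br&(V[...,2]>.118)],.011).round(4),"neck",circ(V[bl&(V[...,2]>.076)],.025).round(4))
E
```

```text
[ 0.5045884  -0.19869365  0.1805261 ] [ 0.51594087 -0.82880036 -0.22690499] 60.815541435752486 16.45
ring [0.2119 0.2129 0.2139] [ 0.5045 -0.199   0.2113] slope [ 0.001 -0.011  0.21 ]
side brown z [0.107  0.1107 0.1413 0.1432] knob [ 0.5058 -0.1974] neck [ 0.5048 -0.1975]
scene brown z [0.1059 0.1108 0.1407 0.1422] knob [ 0.5041 -0.1962] neck [ 0.5033 -0.1965]
```

View pics/side11.png

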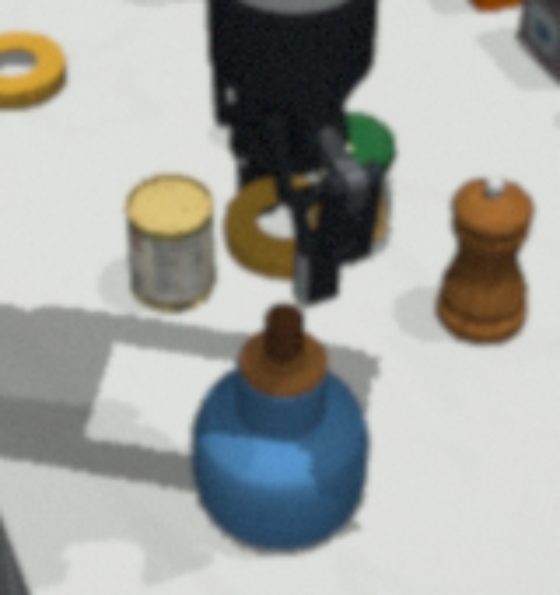

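View pics/scene11.png

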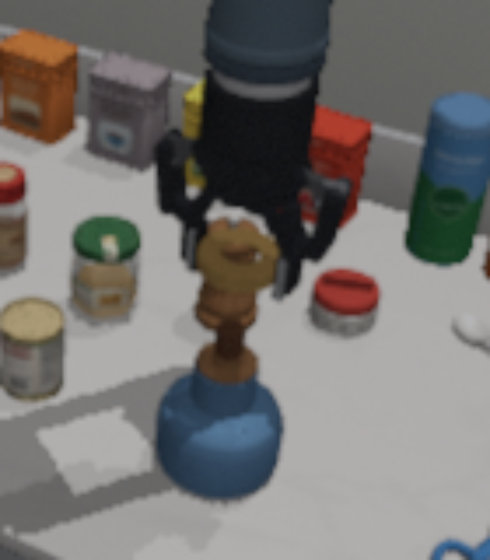

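All checks agree: knob top at 0.142 m, knob within about 1 mm of the neck axis, ring edge at about 0.198 m and level. Handing in.

```bash
python3 -c "
from cell import arm
print(arm.hand_in())"
```

```text
the job is handed in; nothing more can be done
None
```

The job is done and handed in at about 16.6 s of the 58 s allowed. The hand-in gave no verdict, so the results below rest on my own last checks.

**What I did:** I took the nested pair (smaller ring, about 61 mm across) by the knob and carried it level to the jar. I pushed the plug past the seal until the force rose to about 25 N with no further motion. I then released, regripped the brass ring by its edge at 40 N and raised it about 10 cm.

**Last checks:**

| Check | Measured | Expected or limit |
|---|---|---|
| Top of the inner lid's knob | 0.142–0.143 m | 0.142 m when seated |
| Knob offset from the jar neck axis | about 1 mm | under 5 mm |
| Brass ring's lower edge | about 0.198 m | over 0.165 m |
| Brass ring tilt | about 0.01 rad | under 0.3 rad |
| Wrist force with the ring held clear | under 1 N | no set limit; 120 N at most |

- **Jar:** by the fixed cameras it is within about 2 mm of where it started, and it looks upright.
- **Other things:** I did not re-measure them. None looks moved in the last pictures, but the mug and most of the spice jar are outside those crops.
- **Disagreement:** while I pressed down, the wrist camera read both lids about 1 mm higher than expected. That is within the 2 mm calibration error.

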